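Reset the lathe's two-key start station

TASK

Push the yellow sliding guard of the grey start station by its upright tab all the way back, away from the robot. Then press the two green keys it covered down together, one fingertip on each, hold both fully down for at least two seconds without a break, and let both go. Do not press the small red stop key between them, leave the guard open, and do not move or pick up the tools and materials lying about.

Things in the scene. Friction and masses are not known exactly. Their poses are not given: they have to be found in the camera images.
- station: Grey metal control station 200 x 100 mm, panel (top face) 50 mm above the bench, screwed down (does not move), on the right part of the bench. Origin: centre of its underside, on the bench. Its own +x runs from its front (key end, the end toward the robot) to its rear, +y to its left, z up. It may be turned by up to about 0.4 rad. The green keys stand 60 mm in front of its centre, at y = +30 and -30 mm; the red stop key midway between them.
- guard_tab (a point): Middle of the top edge of the front face of the guard's upright tab. The tab is yellow with black ribs, 70 mm wide along the station's y, 7 mm thick, and rises 24 mm above the guard's flat plate; its top is 96 mm above the bench, the plate's upper face 74 mm. The guard is a yellow hood 114 mm wide and 88 mm long (the tab stands on its front edge) that hangs over both sides of the station and, closed, covers all three keys. The point moves with the guard.
- guard (a joint): How far the guard is slid back along the station's +x, in m: 0 shut, 0.090 at the rear stop. Starts between 0 and 0.015. It moves against about 2 N of friction plus slight damping and stays where it is left. The keys are free to press from above once it is fully back (the tab's front face is then 52 mm behind the key centres).
- key_left_top (a point): Centre of the top of the left (+y of the station) green key, a round cap 26 mm across, 66 mm above the bench when up; moves with the key.
- key_right_top (a point): Centre of the top of the right (-y of the station) green key, same size and height, 60 mm from the left one.
- key_left (a joint): Travel of the left green key in m: 0 up, 0.008 fully down (straight down). Spring: starts to move at 1 N, needs 3 N fully down, returns by itself. Counts as down beyond 0.0055.
- key_right (a joint): The same for the right green key.
- stop_key_top (a point): Centre of the top of the small red stop key midway between the green keys, 15 mm across, 59 mm above the bench (7 mm lower than the raised green keys, 1 mm above them when they are fully down).
- stop_key (a joint): Travel of the red stop key in m: 0 up, 0.005 fully down. Not to be pressed.
- wax_tin: Bystander, loose: round metal tin of dark red wax, 66 mm across, 28 high, close to the right of the station near its rear. Origin: centre of its underside.
- screwdriver: Bystander, loose: short screwdriver with a dark handle, 188 mm long, 25 thick, lying along the right side of the station. Origin: centre of its underside.
- blank_c: Bystander, loose: pale rounded wood blank, 60 mm across, 50 high, left of the station beyond the two long gouges. Origin: centre of its underside.
- offcut_b: Bystander, loose: small pale wood offcut, 42 x 58 x 26 mm, left of the station beyond the two long gouges. Origin: centre of its underside.
- tape_roll: Bystander, loose: roll of red tape lying flat, 90 mm across, 19 high, in front of the station. Origin: centre of its underside.
- sand_block_a: Bystander, loose: brown wooden sanding block, 64 x 84 x 30 mm, left of the station beyond the two long gouges. Origin: centre of its underside.

How it is judged:
On the way, in this order (a step that is already met when the one before it is completed fails the run):
1. the guard is pushed back to within 8 mm of its rear stop, with both green keys still up (value of joint guard above 0.082 m and value of joint each of key_left, key_right below 0.002 m), for 0.2 s.
2. both green keys are held down (over 5.5 of 8 mm) by the fingers for two seconds without a break (value of joint each of key_left, key_right above 0.0055 m and value of joint guard above 0.082 m and contact force between the fingers and key_left above 0.5 N and contact force between the fingers and key_right above 0.5 N), for 2 s.
At the end, for the whole second after the job is handed in: After both green keys were held down together for two seconds, both are up again (within 1.5 mm), the guard is still fully back (within 8 mm of its rear stop) and the red stop key is up (value of joint guard above 0.082 m and value of joint each of key_left, key_right, stop_key below 0.0015 m); the robot touches nothing.
It fails at once if the red stop key is pressed (over 2 mm) (value of joint stop_key above 0.002 m).
It fails at once if one green key is down (over 5.5 mm) while the other is still up (under 1 mm) ((value of joint key_left above 0.0055 m and value of joint key_right below 0.001 m) or (value of joint key_right above 0.0055 m and value of joint key_left below 0.001 m)).
It fails at once if a bystander is moved or lifted (over 20 mm) (distance of any of wax_tin, screwdriver, blank_c, offcut_b, tape_roll, sand_block_a from where it was at the start of the episode above 0.02 m).
It also fails if it takes over 45 s, if anything falls off the work surface, if the arm or the gripper's body presses on something with over 40 N, if the wrist force passes 120 N, or if a joint passes its speed limit or range.

ROBOT

A 6-joint arm with a two-finger parallel gripper is mounted at the origin on a cart in front of the work surface, level with it; the furniture and walls round the work are solid. World frame = base frame: x ahead of the robot, y to its left, z up, the work surface at z = 0. Lengths are in m, angles in rad, forces in N, time in s.
With the tool pointing down it reaches from about 0.3 to 1 m from the base axis. Payload 5.1 kg.
Tool frame: the origin (TCP) lies midway between the tips of the shut fingers; the grasp point (between the pads) lies 19 mm behind it; z points along the fingers, y is the line along which they close (so a half turn about z gives the same grasp; the last joint's range is limited). The gripper opens to 95 mm and grips with 3 to 60 N. Pads are 20 mm wide; open, the fingers measure 119 mm over their backs; the gripper's body (75 mm by 180 mm) begins 59 mm behind the grasp point.
Start: joints at [1.232, 0.124, 1.65, -0, 1.367, -0.083], TCP at [0.164, 0.629, 0.215] pointing down, gripper open.
Joint ranges: [-2.61, 2.61], [-1.02, 2.33], [0.03, 2.71], [-1.35, 4.49], [0.32, 2.68], [-2.91, 2.91]. Speed limits (rad/s): [2.57, 2.57, 3.14, 3.14, 3.14, 3.14].

INTERFACE

Orientations are given as a unit quaternion [w, x, y, z].
In Python, from rig import r gives the robot as it stands.
- The arm moves only by the tool arm_command, never from a script. Its argument "plan" is one flat list of numbers, 5 for each row, row after row: the shift along the tool's x, y, z in mm, then the turn about the tool's z in rad, then the opening in per cent of the stroke, from 0 (shut) to 100 (fully open). In form: [dx, dy, dz, yaw, gripper, dx, dy, dz, yaw, gripper, ...]. A call has 1 to 10 rows; each row shifts and turns the commanded pose from where the row before left it, along the tool's axes as they then stand; what a row does not reach is not made up. A row lasts 1/12 s, in which the tool goes at most 41.7 mm and 7.16 degrees, less where a joint would pass 70% of its speed; a pose out of reach is approached as far as the arm can. A call is refused whole if a number of a shift passes 41.7 or a number of a turn 0.125, either way. A call with a gripper value outside its range is refused whole. The fingers move at their own pace and stop on an object; "newtons" is the grip in N (left out, the last holds). Time passes only in rows, so rows that do not move let the fingers close. It gives the time, the measured TCP pose, the force, the opening and the grip force at its end, in the units of the state.
- r.get_obs(): the state, without advancing time (a new reading comes with each control period).
- r.get_image(name): name is "side" or "top" or "wrist"; returns (picture, depth): 400x640x3 uint8, blue, green, red; 400x640 float32, m along the optical axis (not along the pixel's ray), 0 where there is no reading.
- r.camera_model(name): a dict with "fx", "fy", "cx", "cy" (pixels), "rvec" (rotation vector, rad) and "tvec" (3), from world to camera coordinates, as OpenCV has them. Camera axes: x right, y down, z forward; pixel columns grow to the right and rows downward; lengths in m; the calibration is good to about 2 mm. A picture is of the moment at which its call begins: read the wrist's pose just before it. camera_model takes no time and is no camera call; for the wrist camera it gives the pose at the moment of the call.
- r.sign_off(): hands the job in; it is judged then, once.
The state is a dict: "clock": time; "joint_positions": joint angles; "dq": joint speeds; "joint_torque": joint torques, N m; "tcp_pos": TCP position; "tool_rot": TCP orientation; "wrist_force": force on the tool from outside, world axes, zero at the start; "torque": the same for the moment, N m; "gripper_width": finger opening in m; "gripper_force": force on a finger pad.
Only numpy, scipy, OpenCV 4.12 (cv2) and the standard library are available. Lean on these libraries where they do the work, as an engineer would, in place of code of your own. Each camera call takes 0.05 s, during which the arm holds its last target. There are 200 camera calls.

## Working session

There is one attempt and no reset: what is moved stays moved. The work goes in short steps, Python scripts to look and compute and a tool call to move; the robot and the scene stay as the last step left them, time stands still between calls to the robot, and variables do not carry over. Pictures are saved under pics/ and viewed, at most 10 in all, crops included, and the job is handed in when it is done.

Besides the shell and the picture viewer there is one more tool, called after "Request:" by a JSON object that holds its "method" and its "body". arm_command: Moves the arm, as the interface text tells. Its arguments: {"type":"object","properties":{"plan":{"type":"array"},"newtons":{"type":"number"}},"required":["plan"]}

```bash
mkdir -p pics
python3 - <<'E'
from rig import r
import cv2,numpy as np
o=r.get_obs();print({k:np.round(v,3) for k,v in o.items()})
for n in("top","side"):
    im,d=r.get_image(n);cv2.imwrite(f"pics/{n}0.png",im);np.save(f"{n}_d.npy",d);print(n,r.camera_model(n))
E
```

```text
{'clock': np.float64(0.0), 'joint_positions': array([ 1.232,  0.124,  1.652, -0.   ,  1.367, -0.083]), 'dq': array([-0.001,  0.   , -0.001,  0.   , -0.   ,  0.001]), 'joint_torque': array([-1.0000e-03, -4.1761e+01, -3.5993e+01,  7.7000e-02,  4.9000e-02,
       -0.0000e+00]), 'tcp_pos': array([0.164, 0.628, 0.213]), 'tool_rot': array([-0.   ,  0.128,  0.992, -0.001]), 'wrist_force': array([0.418, 0.485, 0.496]), 'torque': array([ 0.031, -0.007, -0.02 ]), 'gripper_force': np.float64(0.0), 'gripper_width': np.float64(0.095)}
top {'fx': 369.5214385778629, 'fy': 369.5214385778629, 'cx': 320.0850526157639, 'cy': 199.74920410862472, 'rvec': array([ 2.17042636, -2.1422715 ,  0.12017374]), 'tvec': array([-0.07514864,  0.53293987,  1.05496621])}
side {'fx': 373.0825811962031, 'fy': 373.0825811962031, 'cx': 318.10397311231316, 'cy': 201.4534203131824, 'rvec': array([ 2.23382625, -0.5334462 ,  0.21339409]), 'tvec': array([-0.51536968,  0.19220602,  0.7809465 ])}
```

View pics/top0.png

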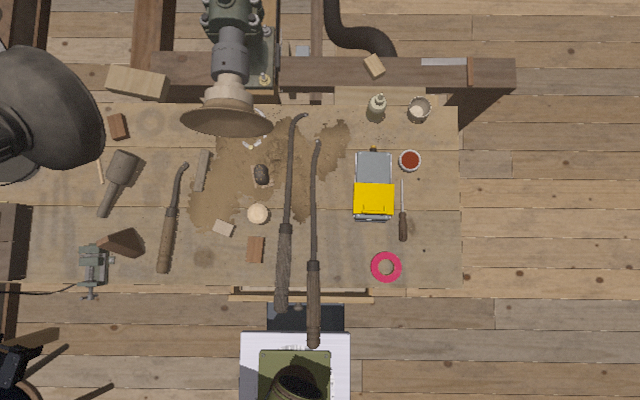

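View pics/side0.png

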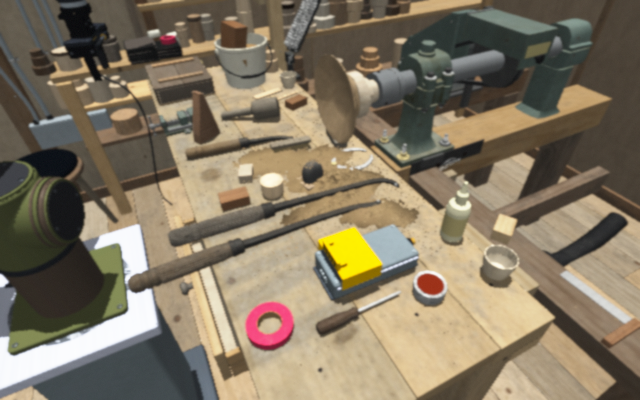

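The top view shows the yellow guard at about (374,201), the grey station behind it up to row 152, the tape at (386,266), the tin at (409,160) and the screwdriver at (403,215). The side view agrees with that. Next I measure the station and guard by colour mask and depth.

```bash
cat > h.py <<'E'
import cv2,numpy as np
from rig import r
def ray(n,uv,z,c=None):
    c=c or r.camera_model(n);R=cv2.Rodrigues(c["rvec"])[0];C=-R.T@c["tvec"]
    uv=np.atleast_2d(uv).astype(float)
    d=np.c_[(uv[:,0]-c["cx"])/c["fx"],(uv[:,1]-c["cy"])/c["fy"],np.ones(len(uv))]@R
    return C+d*((z-C[2])/d[:,2])[:,None]
def cloud(n,d,c=None):
    c=c or r.camera_model(n);R=cv2.Rodrigues(c["rvec"])[0];v,u=np.indices(d.shape)
    p=np.stack([(u-c["cx"])/c["fx"]*d,(v-c["cy"])/c["fy"]*d,d],-1)
    return (p-c["tvec"])@R
def rect(P):
    c,s,a=cv2.minAreaRect((P[:,:2]*1000).astype(np.float32));return np.round(c,1),np.round(s,1),round(a,2)
E
python3 - <<'E'
from h import *
for n in("top","side"):
    im=cv2.imread(f"pics/{n}0.png");d=np.load(f"{n}_d.npy");P=cloud(n,d)
    hsv=cv2.cvtColor(im,cv2.COLOR_BGR2HSV)
    y=cv2.inRange(hsv,(22,150,120),(33,255,255))>0
    Y=P[y];print(n,y.sum(),"yellow z pct",np.percentile(Y[:,2],[5,50,95,99]).round(4))
    m=y&(abs(P[...,2]-.074)<.008);print("plate",rect(P[m]))
    t=y&(P[...,2]>.086);print("tab",t.sum(),P[t].mean(0) if t.any() else 0, rect(P[t]) if t.sum()>5 else 0)
    v,u=np.nonzero(y);print("plate via rays",rect(ray(n,np.c_[u,v],.074)))
    # station panel: z near .05
    yc=Y.mean(0);g=(abs(P[...,2]-.05)<.006)&(np.hypot(P[...,0]-yc[0],P[...,1]-yc[1])<.18)&~y&(d>0)
    g=cv2.morphologyEx(g.astype(np.uint8),cv2.MORPH_OPEN,np.ones((3,3)))>0
    print("panel",g.sum(),P[g].mean(0),rect(P[g]))
    s=(P[...,2]>.035)&(P[...,2]<.11)&(np.hypot(P[...,0]-yc[0],P[...,1]-yc[1])<.15)&(d>0)
    s=cv2.morphologyEx(s.astype(np.uint8),cv2.MORPH_OPEN,np.ones((3,3)))>0
    print("all",rect(P[s]))
    for nm,lo,hi in(("redtape",(165,150,100),(179,255,255)),):
        k=cv2.inRange(hsv,lo,hi)>0;k&=(np.hypot(P[...,0]-yc[0],P[...,1]-yc[1])<.3);print(nm,rect(P[k]))
im=cv2.imread("pics/top0.png");cv2.imwrite("pics/c.png",np.hstack([cv2.resize(im[135:290,335:435],None,fx=3.8,fy=3.8),cv2.resize(cv2.imread("pics/side0.png")[215:310,305:365],None,fx=6.2,fy=6.2)[:589]]))
E
```

```text
top 1248 yellow z pct [0.0692 0.0735 0.0925 0.0966]
plate (array([ 536. , -219.6]), array([111.6,  87.5]), 88.7)
tab 77 [ 0.49081697 -0.21117068  0.1469355 ] (array([ 465.8, -158.2]), array([ 36.4, 199.2]), 26.66)
plate via rays (array([ 535.8, -217.8]), array([113.4,  88.5]), 89.05)
panel 1222 [ 0.61076144 -0.22243588  0.0491785 ] (array([ 579.3, -221.6]), array([ 98.9, 199.1]), 88.32)
all (array([ 581.9, -221.9]), array([114.2, 204.9]), 88.32)
redtape (array([ 349.1, -188.1]), array([232.2,  86.6]), 83.71)
side 2218 yellow z pct [0.0486 0.0736 0.0937 0.0968]
plate (array([ 537.8, -220.7]), array([115.7,  88.1]), 88.36)
tab 158 [ 0.47615011 -0.26057549  0.14271329] (array([ 400.5, -424.8]), array([518. ,  37.6]), 63.95)
plate via rays (array([ 578.5, -231.5]), array([135.6, 188. ]), 88.67)
panel 1811 [ 0.60154324 -0.22701984  0.04950291] (array([ 580.1, -224. ]), array([104.3, 200.4]), 89.39)
all (array([ 580.2, -222. ]), array([116.2, 199.8]), 88.54)
redtape (array([ 342.6, -264. ]), array([88.5, 84.9]), 79.56)
```

View pics/c.png

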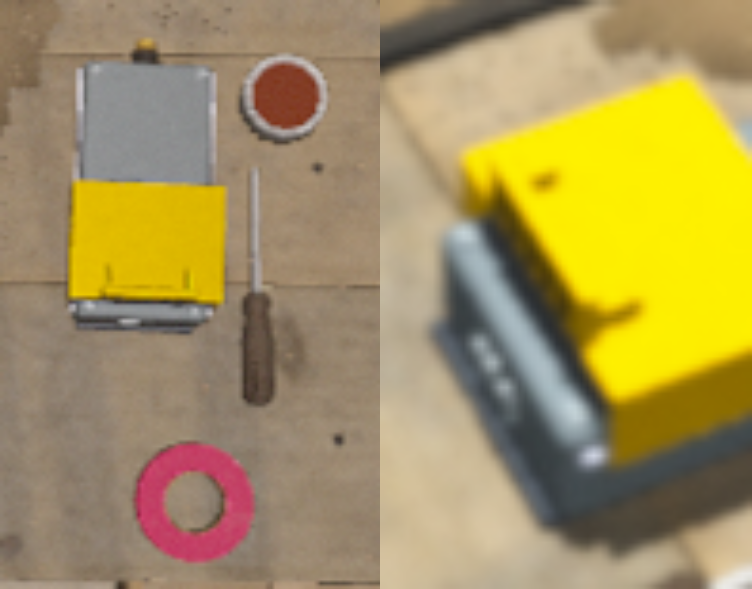

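The wide views put the station centre near (0.580, -0.222), yawed about -1.5°. The guard is about 10 mm open, with its tab face near x 0.493. Size checks: plate 113x88, station 99x199, plate z 0.0735. Now I travel over, square the tool to the station and set the fingers 60 mm apart centre to centre (48 mm opening).

Request:
{"method": "arm_command", "body": {"plan": [0,0,0,-0.115,50.5,0,0,0,-0.115,50.5,-28,-27,0,0,50.5,-28,-27,0,0,50.5,-28,-27,0,0,50.5,-28,-27,0,0,50.5,-28,-27,0,0,50.5,-28,-27,0,0,50.5,-28,-27,0,0,50.5,-28,-27,0,0,50.5]}}

```text
clock: 0.93
tcp_pos: [0.3836, 0.4054, 0.2142]
tool_rot: [-0.0, 0.013, 1.0, -0.0]
wrist_force: [0.9, 0.8, 1.0]
gripper_width: 0.0479
gripper_force: 0.0
```

Request:
{"method": "arm_command", "body": {"plan": [-20,-34,0,0,50.5,-15,-38,0,0,50.5,0,-40,0,0,50.5,0,-40,0,0,50.5,0,-40,0,0,50.5,0,-40,0,0,50.5,0,-40,0,0,50.5,0,-40,0,0,50.5,0,-40,0,0,50.5,0,-40,0,0,50.5]}}

```text
clock: 1.77
tcp_pos: [0.4069, 0.0127, 0.2144]
tool_rot: [0.0, 0.013, 1.0, -0.0]
wrist_force: [1.2, 0.3, 0.3]
gripper_width: 0.0482
gripper_force: 0.0
```

Request:
{"method": "arm_command", "body": {"plan": [0,-38,0,0,50.5,0,-38,0,0,50.5,0,-38,0,0,50.5,0,-38,0,0,50.5,0,-38,0,0,50.5,0,-38,0,0,50.5,0,0,0,0,50.5,0,0,0,0,50.5]}}

```text
clock: 2.43
tcp_pos: [0.4011, -0.2149, 0.214]
tool_rot: [-0.001, 0.015, 1.0, 0.001]
wrist_force: [-0.3, 0.2, 0.1]
gripper_width: 0.0482
gripper_force: 0.0
```

Run:
```python
from h import *
print(r.get_obs()["tcp_pos"]);c=r.camera_model("wrist");im,d=r.get_image("wrist");cv2.imwrite("pics/w1.png",im);np.save("w1.npy",d)
R=cv2.Rodrigues(c["rvec"])[0];print(-R.T@c["tvec"],R[2]);P=cloud("wrist",d,c)
hsv=cv2.cvtColor(im,cv2.COLOR_BGR2HSV);y=cv2.inRange(hsv,(22,150,120),(33,255,255))>0
m=y&(abs(P[...,2]-.074)<.004);print(m.sum(),rect(P[m]),P[m][:,2].mean())
t=y&(abs(P[...,2]-.094)<.006);print(t.sum(),rect(P[t]))
```

```text
[ 0.40114632 -0.21491602  0.21404898]
[ 0.33653294 -0.21312819  0.3844824 ] [ 0.23687202 -0.00666761 -0.97151798]
1 (array([ 514.3, -274.9]), array([0., 0.]), 0.0) 0.07465895038799016
0 (array([0., 0.]), array([0., 0.]), 0.0)
```

View pics/w1.png

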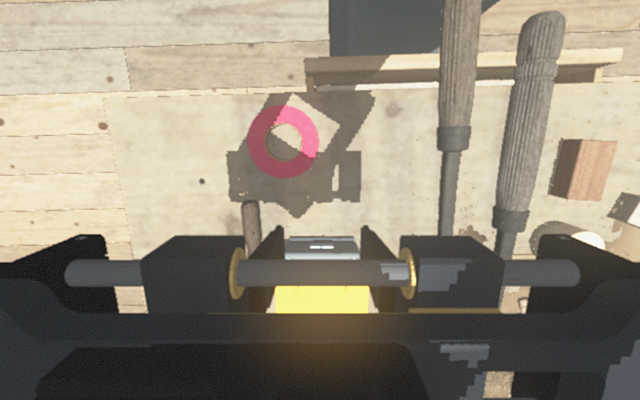

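The wrist camera sits on the robot side and is blocked by the gripper, but the tape (283,142) and the station front (320,250) line up with the tool. Next I descend in front of the tab.

Request:
{"method": "arm_command", "body": {"plan": [-25,-5,25,0,50.5,-22,0,35,0,50.5,0,0,35,0,50.5,0,0,25,0,50.5,0,0,12,0,50.5,0,0,0,0,50.5,0,0,0,0,50.5]}}

```text
clock: 3.07
tcp_pos: [0.4489, -0.2189, 0.083]
tool_rot: [-0.0, 0.012, 1.0, 0.0]
wrist_force: [0.8, -0.4, 0.6]
gripper_width: 0.048
gripper_force: 0.0
```

Request:
{"method": "arm_command", "body": {"plan": [-15,0,0,0,50.5,-15,0,0,0,50.5,-15,0,0,0,50.5,-15,0,0,0,50.5,-12,0,0,0,50.5,-10,0,0,0,50.5,-8,0,0,0,50.5,0,0,0,0,50.5,0,0,0,0,50.5]}}

```text
clock: 3.82
tcp_pos: [0.5396, -0.2222, 0.0837]
tool_rot: [0.001, 0.013, 1.0, -0.0]
wrist_force: [-0.4, -0.2, 0.0]
gripper_width: 0.048
gripper_force: 0.0
```

Request:
{"method": "arm_command", "body": {"plan": [-6,0,0,0,50.5,-6,0,0,0,50.5,-5,0,0,0,50.5,-4,0,0,0,50.5,-3,0,0,0,50.5]}}

```text
clock: 4.23
tcp_pos: [0.5604, -0.2226, 0.0826]
tool_rot: [-0.004, 0.013, 1.0, 0.0]
wrist_force: [-18.5, 1.9, 13.7]
gripper_width: 0.0478
gripper_force: 9.4
```

The force rose to 18 N at x 0.560, where the rear stop was predicted (0.562). I back off, rise and go over the guard so the camera can see the keys.

Request:
{"method": "arm_command", "body": {"plan": [8,0,0,0,50.5,6,0,0,0,50.5,0,0,-25,0,50.5,0,0,-35,0,50.5,0,0,-30,0,50.5,-30,0,0,0,50.5,-30,0,0,0,50.5,-15,0,0,0,50.5,0,0,0,0,50.5,0,0,0,0,50.5]}}

```text
clock: 5.07
tcp_pos: [0.6236, -0.2241, 0.172]
tool_rot: [-0.0, 0.013, 1.0, 0.0]
wrist_force: [-0.4, 0.1, 0.7]
gripper_width: 0.0479
gripper_force: 0.0
```

Run:
```python
from h import *
print(r.get_obs()["tcp_pos"]);c=r.camera_model("wrist");im,d=r.get_image("wrist");cv2.imwrite("pics/w2.png",im)
P=cloud("wrist",d,c);hsv=cv2.cvtColor(im,cv2.COLOR_BGR2HSV)
ims,ds=r.get_image("side");cs=r.camera_model("side");hs=cv2.cvtColor(ims,cv2.COLOR_BGR2HSV);Ps=cloud("side",ds,cs)
cv2.imwrite("pics/s2.png",np.hstack([cv2.resize(im[:,120:520],None,fx=1,fy=1),cv2.resize(ims[180:330,280:430],(400,400))]))
for n,h,p,cc in(("wrist",hsv,P,c),("side",hs,Ps,cs)):
  for nm,lo,hi,z in(("green",(40,70,40),(85,255,255),.066),("red",(0,120,80),(8,255,255),.059)):
    k=cv2.inRange(h,lo,hi);N,L,S,C=cv2.connectedComponentsWithStats(k)
    for i in range(1,N):
      if S[i,4]>25:
        v,u=np.nonzero(L==i);q=ray(n,np.c_[u,v],z,cc)
        if abs(q[:,0].mean()-.52)<.08 and abs(q[:,1].mean()+.22)<.08: print(n,nm,S[i],C[i].round(1),ray(n,C[i],z,cc).round(4),rect(q),np.median(p[L==i],0).round(4))
```

```text
[ 0.62360323 -0.22408467  0.17200326]
wrist green [279  79  27  29 597] [292.   92.7] [[ 0.5211 -0.2489  0.066 ]] (array([ 521.1, -248.9]), array([24.2, 23.4]), 44.23) [ 0.5213 -0.2488  0.0662]
wrist green [344  79  26  28 565] [356.8  92.6] [[ 0.5226 -0.1899  0.066 ]] (array([ 522.6, -190.1]), array([22.9, 23.2]), 89.6) [ 0.5228 -0.1897  0.0662]
wrist red [318  87  14  15 153] [324.4  93.4] [[ 0.5216 -0.2193  0.059 ]] (array([ 522.1, -219.2]), array([12.2, 12.3]), 88.54) [ 0.5215 -0.2196  0.0591]
side green [329 244  13  12 128] [334.8 249.1] [[ 0.5179 -0.1964  0.066 ]] (array([ 518. , -197.4]), array([30.1, 25. ]), 62.44) [ 0.5188 -0.1945  0.0643]
side green [341 262  15  15 157] [348.  268.8] [[ 0.5166 -0.2534  0.066 ]] (array([ 516.7, -253.9]), array([31.9, 28.8]), 12.3) [ 0.5171 -0.2518  0.0649]
side red [338 257   7   6  27] [341.2 259.2] [[ 0.5196 -0.2209  0.059 ]] (array([ 519.7, -220.8]), array([13., 12.]), 4.92) [ 0.5193 -0.2206  0.0584]
```

View pics/s2.png

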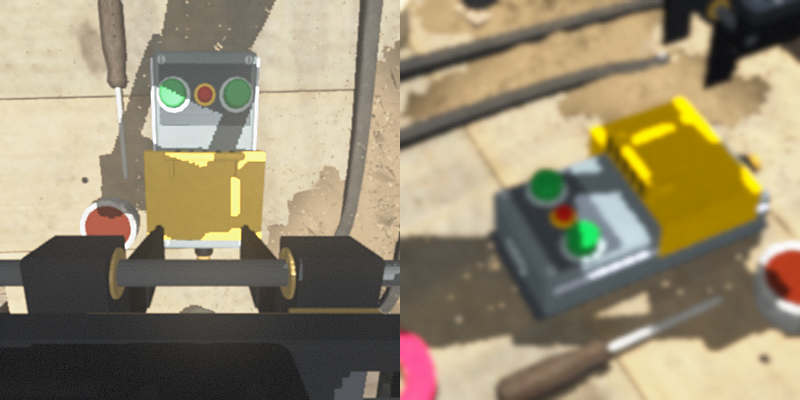

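Both keys are exposed at about (172,93) and (237,93) in the crop, with red between them at (204,94). They sit 59 mm apart at z 0.066, and the guard is back. Key midpoint is about (0.521, -0.220), so the move is +102 mm in tool x and +1 mm in tool y.

Request:
{"method": "arm_command", "body": {"plan": [30,0,0,0,50.5,35,1,0,0,50.5,27,0,0,0,50.5,10,0,30,0,50.5,0,0,35,0,50.5,0,0,22,0,50.5,0,0,0,0,50.5,0,0,0,0,50.5,0,0,0,0,50.5]}}

```text
clock: 5.92
tcp_pos: [0.5223, -0.2212, 0.0874]
tool_rot: [0.001, 0.013, 1.0, -0.001]
wrist_force: [-0.4, -0.2, 0.8]
gripper_width: 0.0484
gripper_force: 0.0
```

Run:
```python
from h import *
o=r.get_obs();print(o["tcp_pos"],o["tool_rot"])
im,_=r.get_image("wrist");s,_=r.get_image("side")
cv2.imwrite("pics/s3.png",np.hstack([cv2.resize(im[130:330,220:420],(400,400)),cv2.resize(s[190:310,290:410],(400,400))]))
```

```text
[ 0.52231388 -0.22120432  0.08736737] [ 1.07126620e-03  1.30181476e-02  9.99914534e-01 -5.52640744e-04]
```

View pics/s3.png

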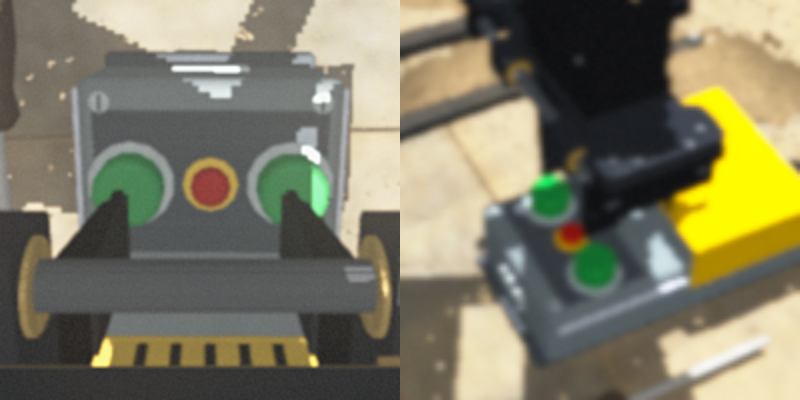

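Both fingertips are over their green keys (wrist crop tips at (118,195) and (292,195)), clear of the red at (210,185). I press about 29 mm down and check.

Request:
{"method": "arm_command", "body": {"plan": [0,0,10,0,50.5,0,0,8,0,50.5,0,0,5,0,50.5,0,0,4,0,50.5,0,0,3,0,50.5,0,0,0,0,50.5,0,0,0,0,50.5]}}

```text
clock: 6.6
tcp_pos: [0.5221, -0.2208, 0.0581]
tool_rot: [-0.0, 0.013, 1.0, 0.0]
wrist_force: [-5.0, 3.0, 15.6]
gripper_width: 0.0481
gripper_force: 7.5
```

At z 0.058 with 15.6 N, the keys are bottomed. I hold for about 3.3 s.

Request:
{"method": "arm_command", "body": {"plan": [0,0,0,0,50.5,0,0,0,0,50.5,0,0,0,0,50.5,0,0,0,0,50.5,0,0,0,0,50.5,0,0,0,0,50.5,0,0,0,0,50.5,0,0,0,0,50.5,0,0,0,0,50.5,0,0,0,0,50.5]}}

```text
clock: 7.43
tcp_pos: [0.5221, -0.2208, 0.0581]
tool_rot: [-0.0, 0.013, 1.0, 0.0]
wrist_force: [-6.0, 3.1, 15.6]
gripper_width: 0.0477
gripper_force: 7.4
```

Request:
{"method": "arm_command", "body": {"plan": [0,0,0,0,50.5,0,0,0,0,50.5,0,0,0,0,50.5,0,0,0,0,50.5,0,0,0,0,50.5,0,0,0,0,50.5,0,0,0,0,50.5,0,0,0,0,50.5,0,0,0,0,50.5,0,0,0,0,50.5]}}

```text
clock: 8.27
tcp_pos: [0.5221, -0.2208, 0.0581]
tool_rot: [-0.0, 0.013, 1.0, 0.0]
wrist_force: [-5.4, 3.0, 14.6]
gripper_width: 0.0477
gripper_force: 7.4
```

Run:
```python
from h import *
o=r.get_obs();print(o["tcp_pos"],o["wrist_force"],o["torque"])
im,_=r.get_image("wrist");s,_=r.get_image("side")
cv2.imwrite("pics/s4.png",np.hstack([cv2.resize(im[130:330,220:420],(400,400)),cv2.resize(s[190:310,290:410],(400,400))]))
```

```text
[ 0.52211888 -0.22083752  0.05812615] [-5.41584537  3.02811894 14.60353009] [ 0.5161224   1.08951052 -0.04329307]
```

View pics/s4.png

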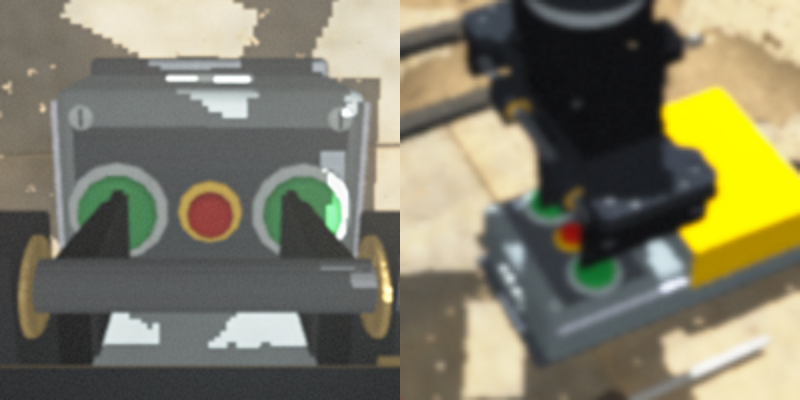

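Request:
{"method": "arm_command", "body": {"plan": [0,0,0,0,50.5,0,0,0,0,50.5,0,0,0,0,50.5,0,0,0,0,50.5,0,0,0,0,50.5,0,0,0,0,50.5,0,0,0,0,50.5,0,0,0,0,50.5,0,0,0,0,50.5,0,0,0,0,50.5]}}

```text
clock: 9.2
tcp_pos: [0.5222, -0.2208, 0.0582]
tool_rot: [-0.0, 0.013, 1.0, -0.0]
wrist_force: [-4.9, 3.0, 14.2]
gripper_width: 0.0479
gripper_force: 7.4
```

Both keys are sunk into their bezels under the fingertips and the red key is untouched. The hold lasted about 2.7 s, so I release straight up.

Request:
{"method": "arm_command", "body": {"plan": [0,0,-10,0,50.5,0,0,-20,0,50.5,0,0,-35,0,50.5,0,0,-35,0,50.5,-30,0,0,0,50.5,-35,0,0,0,50.5,-25,0,0,0,50.5,0,0,0,0,50.5,0,0,0,0,50.5,0,0,0,0,50.5]}}

```text
clock: 10.03
tcp_pos: [0.6106, -0.2227, 0.1544]
tool_rot: [-0.001, 0.013, 1.0, 0.0]
wrist_force: [0.2, -0.9, -0.1]
gripper_width: 0.0477
gripper_force: 0.0
```

Run:
```python
from h import *
c=r.camera_model("wrist");im,d=r.get_image("wrist");P=cloud("wrist",d,c)
h=cv2.cvtColor(im,cv2.COLOR_BGR2HSV)
for nm,lo,hi in(("green",(40,70,40),(85,255,255)),("red",(0,120,80),(8,255,255))):
    N,L,S,C=cv2.connectedComponentsWithStats(cv2.inRange(h,lo,hi))
    for i in range(1,N):
        m=np.median(P[L==i],0)
        if S[i,4]>60 and abs(m[0]-.52)<.03: print(nm,S[i,4],m.round(4))
g=(P[...,2]>.072)&(P[...,2]<.1)&(abs(P[...,1]+.22)<.025)&(d>0)&(P[...,0]<.65)&(P[...,0]>.45)
print("guard front x",np.percentile(P[g][:,0],[1,5]))
```

```text
green 658 [ 0.521  -0.2486  0.0662]
green 640 [ 0.5227 -0.1901  0.0662]
red 176 [ 0.5219 -0.2194  0.0591]
guard front x [0.5731827  0.57441227]
```

```bash
python3 -c "
from rig import r
print(r.sign_off())"
```

```text
the job is handed in; nothing more can be done
None
```

The job is handed in: the guard is fully back (its tab about 52 mm behind the keys), both green keys were held down together for about 2.7 s and are up again at 66 mm, the red stop key was not pressed, and the arm never went near the tools and materials; the sign-off returned no verdict.

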